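# Fetch the tee from the fittings box

## Task

Swing the lid of the grey fittings box right over so that it stays open by itself, then take the white T-shaped pipe fitting (the tee, with three openings) out of the box and lay it down gently, flat, in the shallow steel tray. Let go of it and leave the lid standing open.

Things in the scene. Friction and masses are not known exactly. Their poses are not given: they have to be found in the camera images.
- lid (a joint): Hinge of the box lid, rad: 0 shut, stop at 2.1. No spring: below 1.45 it falls shut, above 1.6 it falls open to the stop by itself; 3 N at the grip lifts it. Fixed grey metal box, 280 mm long (roughly away from the robot), 200 wide, 60 high, walls and floor 5 mm; hinge on the long edge at the robot's left. Lid: a 6 mm plate covering it.
- lid_grip (a point): Centre of the steel bar on the lid, 18 mm thick, 40 long, parallel to the hinge, on a 12 mm post, 34 mm above the lid, 25 from its free edge. Pinched by its flat ends it pivots between the fingers as the lid swings. Axes turn with the lid: y along bar and hinge, z out of the lid (up when shut), x to the hinge, which lies 175 mm along x and 40 along -z. It opens turning about +y.
- tee_mid (a point): White plastic tee, 60 g, flat on the box floor in any of 3 places along the box, by an elbow and a straight union. Run 70 mm long, collars 34 mm thick, branch end 36 mm from the run's axis. Point: half-way up (17 mm), midway between branch end and back of the run, 53 mm wide along x. Axes: x outward along the branch (roughly to the hinge side), y along the run, z up.
- tray_in (a point): Centre of the inner floor of the shallow open steel tray, 170 mm square and 28 mm high outside, walls and floor 4 mm (the floor lies 4 mm above the bench), fixed, empty. Axes x and y along its sides, z up.
Mind the look-alikes: they are no part of the job. What is meant by the part that bears tray_in is not yellow, and is the larger of those in its own colour.

How it is judged:
By the outcome, as a careful person would: the job done as asked, in the order asked, and still so for the second after the job is handed in, with the robot touching nothing.
It also fails if it takes over 56 s, if anything falls off the work surface, if the arm or the gripper's body presses on something with over 40 N, if the wrist force passes 120 N, or if a joint passes its speed limit or range.

## Robot

A 7-joint arm with a two-finger parallel gripper is mounted at the origin on the work surface. World frame = base frame: x ahead of the robot, y to its left, z up, the work surface at z = 0. Lengths are in m, angles in rad, forces in N, time in s.
With the tool pointing down it reaches from about 0.425 to 0.925 m from the base axis. Payload 6.8 kg.
Tool frame: the origin (TCP) lies at the centre of the arm's flange, where the gripper is bolted on; the fingertips stand 173 mm ahead of it and the grasp point (between the pads) lies 155 mm ahead of it (finger_overhang is the distance from the TCP to the fingertips, in m); y points along the fingers, z is the direction in which the jaws open and shut, and the axes are right-handed (so a half turn about y gives the same grasp; the last joint's range is limited). The gripper opens to 85 mm and grips with 20 to 120 N. Pads are 22 mm wide; open, the fingers measure 114 mm over their backs; the gripper's body (76 mm by 85 mm) begins 54 mm behind the grasp point. The pads swing forward as they close: fully open they stand 13 mm farther back than shut.
Start: joints at [1.055, 0.477, 0.022, 1.555, -0.011, 1.109, -0.083], TCP at [0.268, -0.62, 0.405] pointing down, gripper open.
Joint ranges: [-2.96, 2.96], [-0.34, 2.1], [-1.41, 1.46], [0.24, 2.44], [-1.37, 4.51], [0.17, 1.92], [-2.96, 2.96]. Speed limits (rad/s): [2.39, 2.39, 3.14, 3.14, 3.14, 3.14, 3.14].

## Interface

Orientations are given as a rotation vector (axis times angle).
In Python, from bench import get_obs, grab_frame, hand_in, finger_overhang gives the robot as it stands. The module is installed in compiled form; this text tells all that it offers.
- The arm moves only by the shell command python3 -m jog 'ROWS' [FORCE]. ROWS is JSON, a list of rows, each a list of 3 entries, a list of its own where there are three numbers: the shift along the tool's x, y, z in cm, then the turn about the tool's y in rad, then the gripper command: -1 is fully open, 1 is shut, values between are in proportion. In form: [[[x, y, z], twist, gripper], ...]. A call has 1 to 10 rows; each row is the pose to reach, as a shift and turn from the pose commanded when the call began, along the tool's axes at that moment; what a row does not reach only later rows make up. A row lasts 1/8 s, in which the tool goes at most 62.5 mm and 10.7 degrees, less where a joint would pass 70% of its speed; a pose out of reach is approached as far as the arm can. A call with a gripper value outside its range is refused whole. The fingers move at their own pace and stop on an object; FORCE is the grip in N (left out, the last holds). Time passes only in rows, so rows that repeat a pose let the fingers close. It gives the time, the measured TCP pose, the force and the opening at its end, in the units of the state.
- get_obs(): the state, without advancing time (a new reading comes with each control period).
- grab_frame(name): name is "side" or "top"; returns a dict with "image" (420x560x3 uint8, blue, green, red), "fx", "fy", "cx", "cy" (pixels), "origin" and "rotation" of the camera in the world. Camera axes: x right, y up, looking along -z (the intrinsics and any distortion apply to the point x, -y, -z); pixel columns grow to the right and rows downward; lengths in m; the calibration is good to about 2 mm. A picture is of the moment at which its call begins. There is no depth.
- hand_in(): hands the job in, once; it reports no verdict.
The state is a dict: "clock": time; "joints": joint angles; "qvel": joint speeds; "tau": joint torques, N m; "tcp_pos": TCP position; "orientation": TCP orientation; "contact_force": force on the tool from outside, world axes, zero at the start; "moment": the same for the moment, N m; "grip_width": finger opening in m.
Only numpy, scipy, OpenCV 4.12 (cv2) and the standard library are available. Lean on these libraries where they do the work, as an engineer would, in place of code of your own. Each camera call takes 0.05 s, during which the arm holds its last target.

## Working session

There is one attempt and no reset: what is moved stays moved. The work goes in short steps, Python scripts to look and compute and a shell command to move; the robot and the scene stay as the last step left them, time stands still between calls to the robot, and variables do not carry over. Pictures are saved under pics/ and viewed, and the job is handed in when it is done.

```bash
mkdir -p pics; ls; python3 - <<'E'
from bench import get_obs, grab_frame, finger_overhang
import cv2
o=get_obs()
for k,v in o.items(): print(k,v)
print(finger_overhang)
for n in ("side","top"):
    f=grab_frame(n); cv2.imwrite(f"pics/{n}0.png",f["image"])
    print({k:v for k,v in f.items() if k!="image"})
E
```

```text
pics
clock 0.0
joints [ 1.05489802  0.47782055  0.02234192  1.55645743 -0.01149066  1.10927283
 -0.0830749 ]
qvel [ 0.00087308  0.00019904  0.00153    -0.0015381   0.000109   -0.00123387
 -0.00036343]
tau [-8.81969172e-04 -5.96465063e+01  1.60777062e+00 -2.81202793e+01
  1.25588482e-02  9.24082560e-03  3.53737016e-05]
tcp_pos [ 0.26759585 -0.61939528  0.40370922]
orientation [-0.41353854  1.99898592 -1.99540322]
contact_force [-0.45650438 -0.014613    0.08464348]
moment [-0.00069471 -0.05638899  0.02605232]
grip_width 0.08512533628838495
0.1734
{'fx': 428.06448228728294, 'fy': 428.06448228728294, 'cx': 280.02562514870283, 'cy': 208.41451161640722, 'origin': array([ 0.31957433, -0.52424517,  0.65639749]), 'rotation': array([ 0.77633651, -0.12217039, -0.2784397 ])}
{'fx': 459.3262680280467, 'fy': 459.3262680280467, 'cx': 287.3419568395962, 'cy': 209.77814362190102, 'origin': array([0.33512983, 0.01235941, 0.8703055 ]), 'rotation': array([ 0.13011344, -0.1379785 , -1.56650985])}
```

View pics/side0.png

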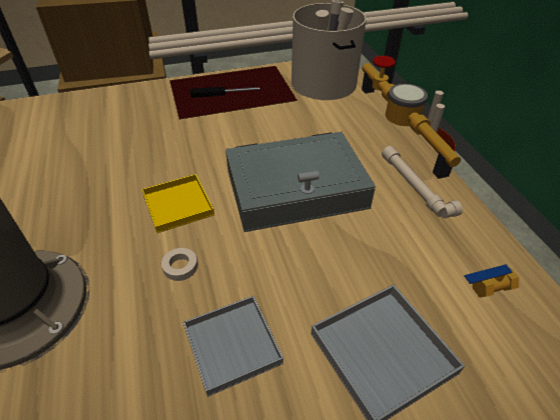

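View pics/top0.png

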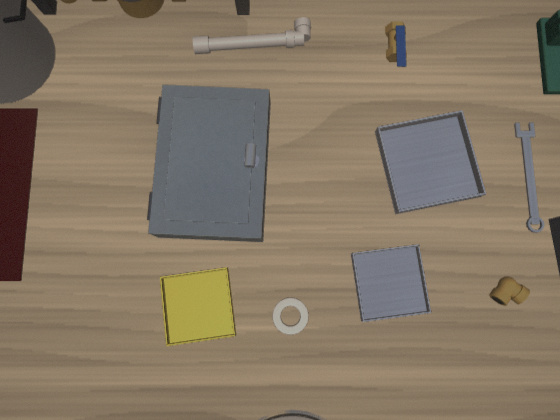

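The side view shows the grey box around (300,180) with its grip bar at (308,177). There are two steel trays, and the larger is at (385,350). In the top view the box is at (210,163), the grip at (251,154) and the larger tray at (430,162). Next I'll set up helpers and measure.

```bash
cat > h.py <<'E'
import numpy as np, cv2
from scipy.spatial.transform import Rotation as R
from bench import get_obs, grab_frame
def ray(f,u,v):
    d=np.array([(u-f["cx"])/f["fx"],-(v-f["cy"])/f["fy"],-1.0])
    d=R.from_rotvec(f["rotation"]).apply(d); return np.array(f["origin"]),d/np.linalg.norm(d)
def onz(f,u,v,z):
    o,d=ray(f,u,v); return o+d*(z-o[2])/d[2]
def tri(f1,p1,f2,p2):
    A=np.zeros((3,3));b=np.zeros(3);rs=[ray(f1,*p1),ray(f2,*p2)]
    for o,d in rs:
        M=np.eye(3)-np.outer(d,d);A+=M;b+=M@o
    x=np.linalg.solve(A,b); return x,[round(1000*np.linalg.norm((np.eye(3)-np.outer(d,d))@(x-o)),1) for o,d in rs]
def proj(f,p):
    c=R.from_rotvec(f["rotation"]).inv().apply(np.asarray(p)-f["origin"])
    return f["cx"]+f["fx"]*c[0]/-c[2], f["cy"]-f["fy"]*c[1]/-c[2]
def zoom(f,name,u0,v0,u1,v1,k):
    im=f["image"][v0:v1,u0:u1]; im=cv2.resize(im,None,fx=k,fy=k,interpolation=cv2.INTER_CUBIC)
    im=cv2.convertScaleAbs(im,alpha=1.5); cv2.imwrite("pics/"+name+".png",im)
E
python3 - <<'E'
from h import *
import pickle
s=grab_frame("side");t=grab_frame("top");pickle.dump((s,t),open("f0.pkl","wb"))
zoom(s,"s1",220,125,380,225,5);zoom(t,"t1",140,80,280,245,3.6)
zoom(s,"s2",305,280,465,420,4);zoom(t,"t2",370,105,490,220,5)
E
```

```text
(no output)
```

View pics/s1.png

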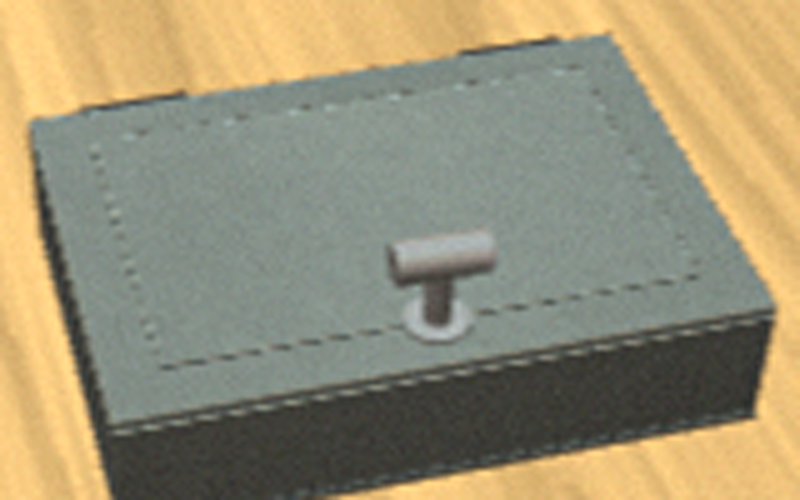

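View pics/t1.png

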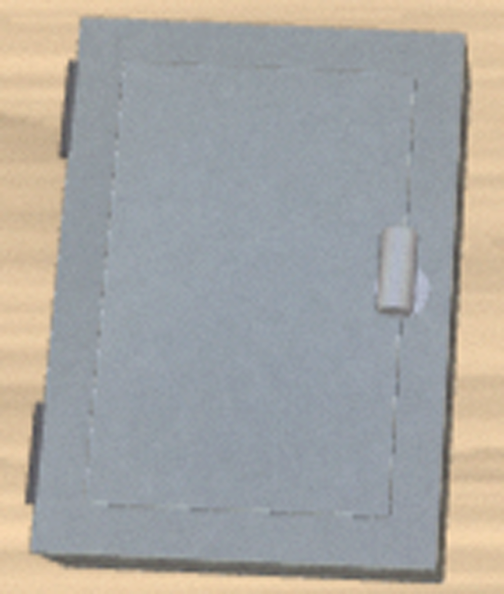

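View pics/s2.png

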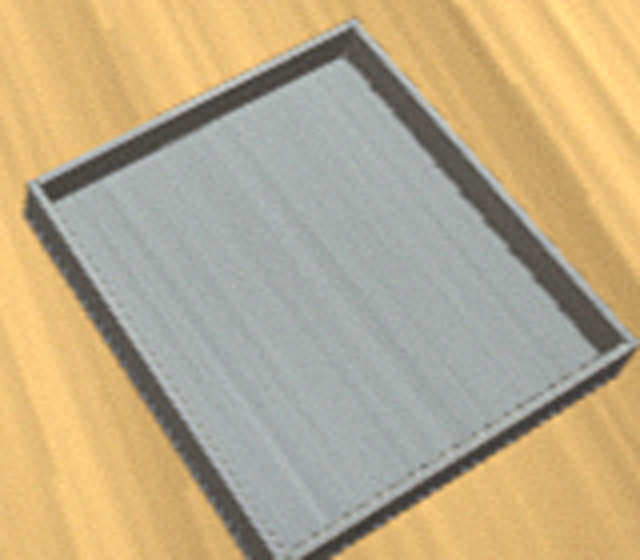

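View pics/t2.png

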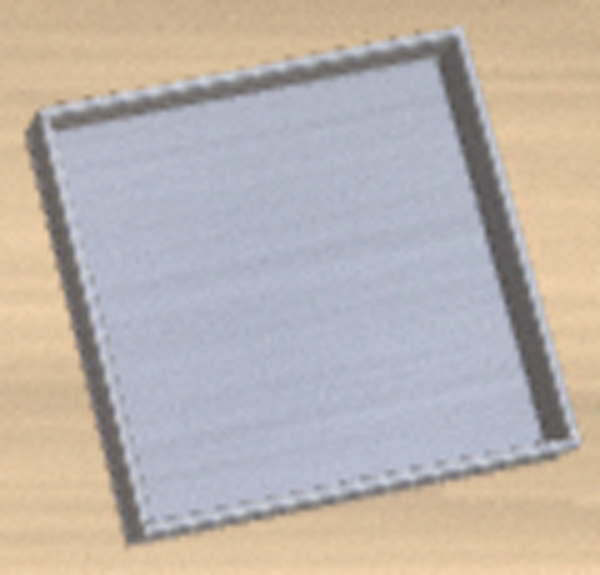

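```bash
python3 - <<'E'
from h import *
import pickle
np.set_printoptions(precision=4,suppress=True)
s,t=pickle.load(open("f0.pkl","rb"))
Z=lambda u0,v0,k:(lambda p:(u0+(p[0]+.5)/k-.5,v0+(p[1]+.5)/k-.5))
s1=Z(220,125,5);t1=Z(140,80,3.6);s2=Z(305,280,4);t2=Z(370,105,5)
print("grip",tri(s,s1((443,257)),t,t1((397,270))))
print("gripends",tri(s,s1((394,262)),t,t1((394,312))),tri(s,s1((490,250)),t,t1((400,229))))
L={}
for n,a,b in [("near hinge",(30,120),(32,552)),("far hinge",(608,35),(80,17)),("near free",(110,425),(442,570)),("far free",(775,310),(467,35))]:
    L[n]=tri(s,s1(a),t,t1(b)); print(n,*L[n])
P={k:v[0] for k,v in L.items()}
h=P["far hinge"]-P["near hinge"];g=P["far free"]-P["near free"];print(np.linalg.norm(h),np.linalg.norm(g),np.degrees(np.arctan2(h[1],h[0])),np.degrees(np.arctan2(g[1],g[0])),sum(P.values())/4)
T=[]
for a,b in [((355,20),(38,108)),((637,345),(462,30)),((28,188),(140,535)),((285,560),None)]:
    if b: x=tri(s,s2(a),t,t2(b));T.append(x[0]);print(*x)
for p in [(38,108),(462,30),(580,440),(140,535)]: print(onz(t,*t2(p),.028))
for p in [(355,20),(637,345),(28,188)]: print(onz(s,*s2(p),.028))
e=T[1]-T[0];print(np.linalg.norm(e),np.linalg.norm(T[2]-T[0]),np.degrees(np.arctan2(e[1],e[0])),(T[1]+T[2])/2)
o=get_obs();print(R.from_rotvec(o["orientation"]).as_matrix())
E
```

```text
grip (array([0.5643, 0.0733, 0.1019]), [np.float64(0.2), np.float64(0.2)])
gripends (array([0.5436, 0.0743, 0.1034]), [np.float64(0.3), np.float64(0.3)]) (array([0.5843, 0.0722, 0.1018]), [np.float64(0.8), np.float64(0.8)])
near hinge [0.4323 0.252  0.0676] [np.float64(0.2), np.float64(0.2)]
far hinge [0.7101 0.242  0.0656] [np.float64(0.6), np.float64(0.6)]
near free [0.4226 0.052  0.069 ] [np.float64(0.6), np.float64(0.6)]
far free [0.7003 0.0418 0.0661] [np.float64(0.7), np.float64(0.7)]
0.27805526704922096 0.2779679405673345 -2.051504316724113 -2.106069481061323 [0.5663 0.147  0.0671]
[ 0.6435 -0.1649  0.0268] [np.float64(0.5), np.float64(0.5)]
[ 0.6754 -0.3302  0.0281] [np.float64(0.0), np.float64(0.0)]
[ 0.4777 -0.1984  0.0228] [np.float64(0.2), np.float64(0.2)]
[ 0.6435 -0.1647  0.028 ]
[ 0.6754 -0.3302  0.028 ]
[ 0.5133 -0.364   0.028 ]
[ 0.477  -0.1972  0.028 ]
[ 0.6424 -0.1656  0.028 ]
[ 0.6755 -0.3301  0.028 ]
[ 0.4762 -0.2011  0.028 ]
0.16835047117722135 0.16917946226691355 -79.0712642072484 [ 0.5766 -0.2643  0.0254]
[[-0.918  -0.0005  0.3966]
 [-0.3966  0.0009 -0.918 ]
 [ 0.0001 -1.     -0.0011]]
```

The box, grip and tray are measured. The grip centre is (0.564, 0.073, 0.101), the hinge runs at -2.1°, and the tray centre is about (0.577, -0.264). I'll write a helper that turns targets into tool-frame shifts and the lid arc.

```bash
cat >> h.py <<'E'
np.set_printoptions(precision=4,suppress=True)
def need(x,y,z,jaw=None):
    "shift (cm) in present tool axes to put TCP at xyz; twist so the jaw axis lies at jaw deg in the plane (mod 180)"
    o=get_obs();M=R.from_rotvec(o["orientation"]).as_matrix()
    c=M.T@(np.array([x,y,z])-o["tcp_pos"])*100
    tw=0
    if jaw is not None:
        a=np.degrees(np.arctan2(M[1,2],M[0,2])); d=(jaw-a+90)%180-90; tw=-np.radians(d)
    return np.round(c,2),round(tw,3)
E
python3 - <<'E'
from h import *
print(need(.564,.073,.355,-2.1), need(.564,.073,.255,-2.1))
E
```

```text
(array([-54.67,   4.96, -51.81]), np.float64(-1.126)) (array([-54.67,  14.96, -51.8 ]), np.float64(-1.126))
```

```bash
python3 -m jog '[[[-5,0,-5],-0.1,-1],[[-10,0,-9.5],-0.25,-1],[[-15,1,-14],-0.4,-1],[[-20,2,-19],-0.55,-1],[[-25,3,-24],-0.7,-1],[[-30,4,-28.5],-0.85,-1],[[-35,5,-33],-1.0,-1],[[-39.5,5,-37.5],-1.126,-1],[[-44,5,-42],-1.126,-1],[[-48,5,-46],-1.126,-1]]' 50; python3 -c "
from h import *
print(need(.564,.073,.355,-2.1))"
```

```text
clock: 1.45
tcp_pos: [0.5103, -0.0454, 0.3552]
orientation: [-1.191, 1.237, -1.237]
contact_force: [0.9, -1.4, -0.2]
grip_width: 0.0856
(array([-12.03,   0.02,   4.92]), np.float64(-0.001))
```

```bash
python3 -m jog '[[[-4,0,2],0,-1],[[-8,0,4],0,-1],[[-12,0,4.9],0,-1],[[-12,0,4.9],0,-1],[[-12,0,4.9],0,-1]]'; python3 - <<'E'
from h import *
s=grab_frame("side");t=grab_frame("top")
cv2.imwrite("pics/s3.png",s["image"]);cv2.imwrite("pics/t3.png",t["image"])
print(need(.564,.073,.255,-2.1))
E
```

```text
clock: 2.08
tcp_pos: [0.5631, 0.0704, 0.3549]
orientation: [-1.192, 1.237, -1.237]
contact_force: [-0.4, -0.8, 0.6]
grip_width: 0.0854
(array([-0.36, 10.  ,  0.08]), np.float64(-0.002))
```

View pics/s3.png

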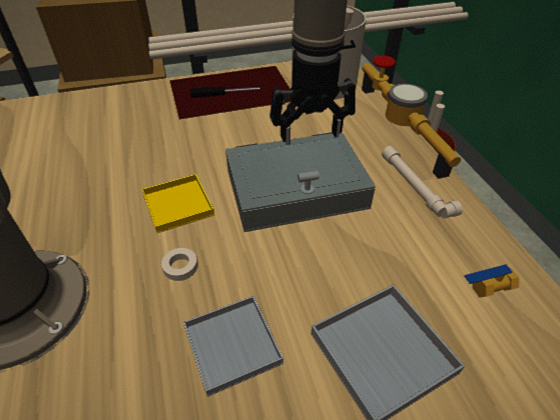

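View pics/t3.png

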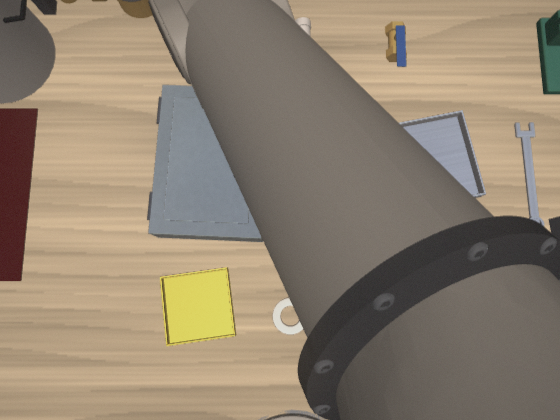

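The side view shows the open fingers at (287,133) and (338,130), straddling the bar at (308,177) from above. The arm hides the box in the top view. I'll descend in steps.

```bash
python3 -m jog '[[[-0.2,3,0.1],0,-1],[[-0.2,6,0.1],0,-1],[[-0.2,8,0.1],0,-1],[[-0.2,9,0.1],0,-1],[[-0.2,9,0.1],0,-1]]'; python3 - <<'E'
from h import *
s=grab_frame("side")
zoom(s,"s4",220,80,380,200,5)
print(need(.564,.073,.255,-2.1))
E
```

```text
clock: 2.8
tcp_pos: [0.5644, 0.0728, 0.265]
orientation: [-1.192, 1.237, -1.237]
contact_force: [0.1, 0.5, 0.6]
grip_width: 0.0853
(array([-0.  ,  1.07, -0.07]), np.float64(-0.001))
```

View pics/s4.png

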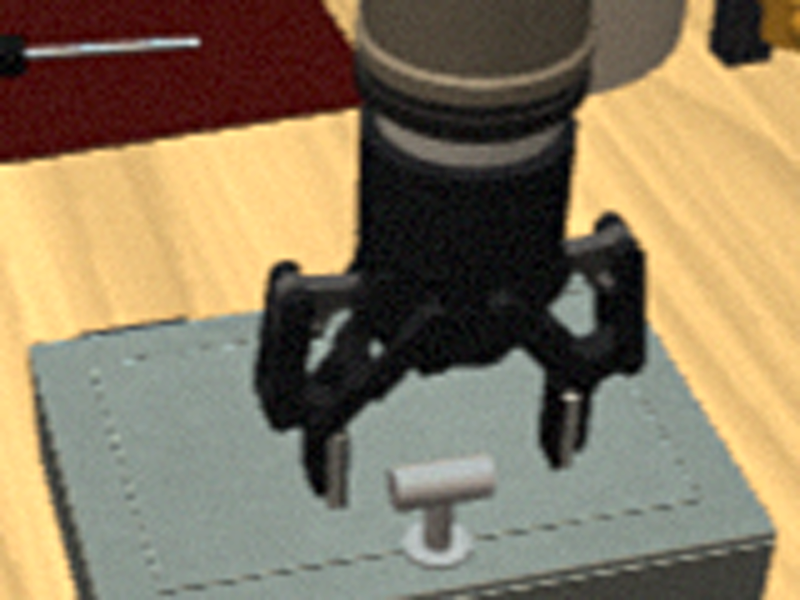

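The side zoom shows the fingertips on either side of the bar, with the bar centred on the line between them. I'll lower by 13 mm and close.

```bash
python3 -m jog '[[[0,1.3,-0.1],0,-1],[[0,1.3,-0.1],0,0.2],[[0,1.3,-0.1],0,1],[[0,1.3,-0.1],0,1],[[0,1.3,-0.1],0,1],[[0,1.3,-0.1],0,1],[[0,1.3,-0.1],0,1],[[0,1.3,-0.1],0,1]]' 50; python3 - <<'E'
from h import *
s=grab_frame("side")
zoom(s,"s5",220,80,380,200,5)
o=get_obs();print(o["grip_width"],o["tcp_pos"],o["contact_force"])
E
```

```text
clock: 3.85
tcp_pos: [0.5637, 0.0732, 0.2527]
orientation: [-1.191, 1.236, -1.237]
contact_force: [0.1, 0.2, 5.7]
grip_width: 0.0392
0.03923393695753359 [0.5637 0.0731 0.2527] [-0.5116 -0.1794  5.7657]
```

View pics/s5.png

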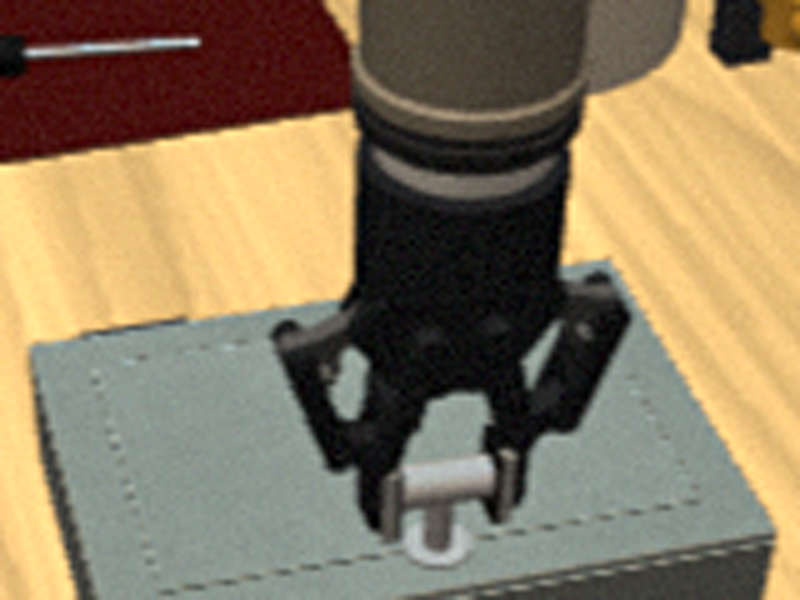

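The bar is pinched at an opening of 39.2 mm, with its ends between the pads. Now the arc table.

```bash
python3 - <<'E'
import numpy as np
for a in np.arange(.1,2.15,.1):
    print(f"{a:.1f} [{-(17.5*(1-np.cos(a))+4*np.sin(a)):.2f},{-(17.5*np.sin(a)-4*(1-np.cos(a))):.2f},0]",end="  ")
E
```

```text
0.1 [-0.49,-1.73,0]  0.2 [-1.14,-3.40,0]  0.3 [-1.96,-4.99,0]  0.4 [-2.94,-6.50,0]  0.5 [-4.06,-7.90,0]  0.6 [-5.32,-9.18,0]  0.7 [-6.69,-10.33,0]  0.8 [-8.18,-11.34,0]  0.9 [-9.76,-12.19,0]  1.0 [-11.41,-12.89,0]  1.1 [-13.13,-13.41,0]  1.2 [-14.89,-13.76,0]  1.3 [-16.67,-13.93,0]  1.4 [-18.47,-13.93,0]  1.5 [-20.25,-13.74,0]  1.6 [-22.01,-13.38,0]  1.7 [-23.72,-12.84,0]  1.8 [-25.37,-12.13,0]  1.9 [-26.94,-11.27,0]  2.0 [-28.42,-10.25,0]  2.1 [-29.79,-9.09,0]
```

```bash
python3 -m jog '[[[-0.5,-1.7,0],0,1],[[-1.1,-3.4,0],0,1],[[-2,-5,0],0,1],[[-2.9,-6.5,0],0,1],[[-4.1,-7.9,0],0,1],[[-5.3,-9.2,0],0,1],[[-6.7,-10.3,0],0,1],[[-8.2,-11.3,0],0,1]]' 50; python3 - <<'E'
from h import *
s=grab_frame("side")
cv2.imwrite("pics/s6.png",s["image"])
o=get_obs();print(o["grip_width"],o["tcp_pos"],o["contact_force"])
E
```

```text
clock: 4.9
tcp_pos: [0.5671, 0.1537, 0.3654]
orientation: [-1.192, 1.236, -1.24]
contact_force: [6.6, -1.5, -6.0]
grip_width: 0.0392
0.03943105701398049 [0.567  0.1563 0.367 ] [ 3.7133 -3.1128  3.4559]
```

View pics/s6.png

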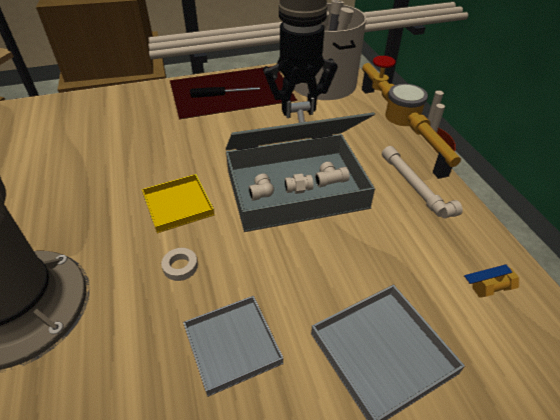

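The lid is held at about 0.8 rad. The elbow is at (262,187), the union at (298,182) and the tee at (331,175). I'll continue the arc.

```bash
python3 -m jog '[[[-1.6,-0.9,0],0,1],[[-3.2,-1.6,0],0,1],[[-4.9,-2.1,0],0,1],[[-6.7,-2.4,0],0,1],[[-8.5,-2.6,0],0,1],[[-10.3,-2.6,0],0,1],[[-12.1,-2.4,0],0,1],[[-13.8,-2.0,0],0,1],[[-15.5,-1.5,0],0,1]]' 50; python3 - <<'E'
from h import *
s=grab_frame("side")
cv2.imwrite("pics/s7.png",s["image"])
o=get_obs();print(o["grip_width"],o["tcp_pos"],o["contact_force"])
E
```

```text
clock: 6.08
tcp_pos: [0.5736, 0.3096, 0.3815]
orientation: [-1.188, 1.234, -1.24]
contact_force: [7.2, -2.1, 2.9]
grip_width: 0.0389
0.03879084306808328 [0.5735 0.3116 0.3807] [7.91   0.7638 4.7703]
```

View pics/s7.png

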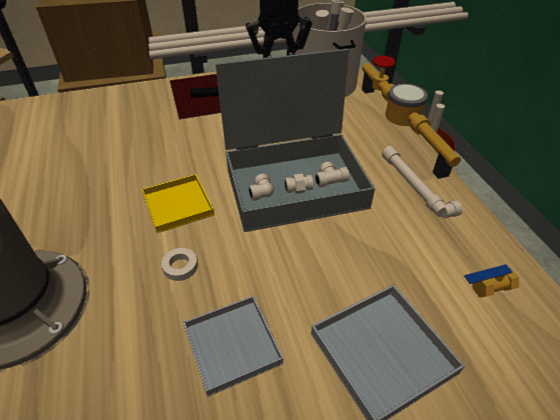

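The lid is past vertical, at about 1.7 rad. I'll carry it close to the stop.

```bash
python3 -m jog '[[[-1.6,0.7,0],0,1],[[-3.2,1.6,0],0,1],[[-4.7,2.6,0],0,1],[[-5.6,3.3,0],0,1],[[-5.6,3.3,0],0,1]]' 50; python3 - <<'E'
from h import *
s=grab_frame("side")
cv2.imwrite("pics/s8.png",s["image"])
o=get_obs();print(o["grip_width"],o["tcp_pos"],o["contact_force"])
E
```

```text
clock: 6.75
tcp_pos: [0.576, 0.3663, 0.3482]
orientation: [-1.186, 1.234, -1.237]
contact_force: [8.0, 2.2, 4.5]
grip_width: 0.0391
0.038921436165981996 [0.5759 0.3661 0.3484] [7.2954 0.9145 3.759 ]
```

View pics/s8.png

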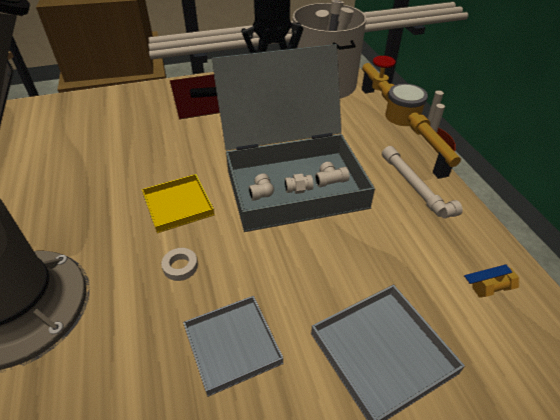

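The lid is close to its stop at about 2.07 rad. I'll release and rise straight up.

```bash
python3 -m jog '[[[0,0,0],0,-0.3],[[0,0,0],0,-1],[[-0.4,0,0],0,-1],[[-0.4,0,0],0,-1],[[-0.4,-2,0],0,-1],[[-0.4,-6,0],0,-1],[[-0.4,-11,0],0,-1],[[-0.4,-14,0],0,-1]]'; python3 - <<'E'
from h import *
import pickle
s=grab_frame("side");t=grab_frame("top");pickle.dump((s,t),open("f1.pkl","wb"))
cv2.imwrite("pics/s9.png",s["image"]);cv2.imwrite("pics/t9.png",t["image"])
E
```

```text
clock: 7.8
tcp_pos: [0.5742, 0.3701, 0.4921]
orientation: [-1.187, 1.235, -1.236]
contact_force: [0.0, 0.6, -0.3]
grip_width: 0.0854
```

View pics/s9.png

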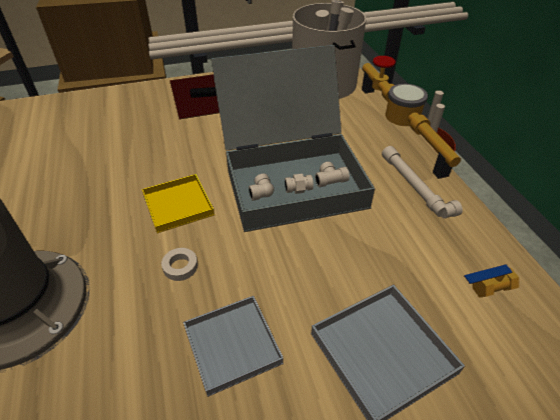

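View pics/t9.png

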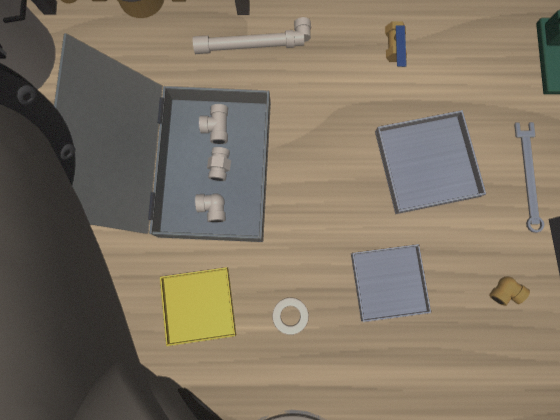

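The lid stands open by itself. Both views show the box clearly, with the tee at top (215,123) and side (331,175). I'll zoom in and measure it.

```bash
python3 - <<'E'
from h import *
import pickle
s,t=pickle.load(open("f1.pkl","rb"))
zoom(s,"s10",280,145,380,215,8);zoom(t,"t10",180,85,275,155,8)
for f,nm,(a,b,c,d) in ((s,"side",(305,155,360,192)),(t,"top",(190,95,240,148))):
    im=f["image"][b:d,a:c].astype(int)
    m=((im[...,2]-im[...,0]>-2)&(im.mean(2)>75)).astype(np.uint8)
    n,l,st,ce=cv2.connectedComponentsWithStats(m)
    for i in range(1,n):
        if st[i,4]>30: print(nm,st[i],ce[i]+[a,b])
E
```

```text
side [48  0  7 10 38] [357.1579 158.1316]
side [  9   6  37  23 507] [331.5838 172.3649]
side [  0  19  10  18 120] [308.875 180.925]
top [  9   9  29  40 817] [215.1628 122.8237]
```

View pics/s10.png

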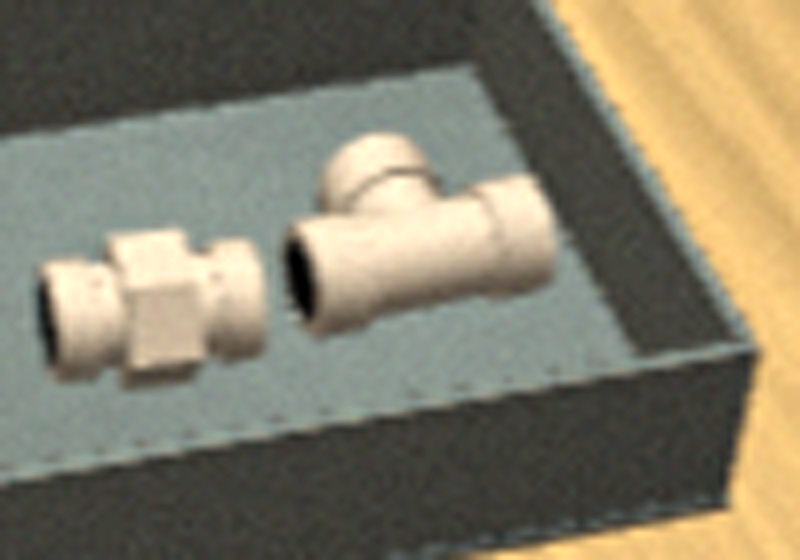

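View pics/t10.png

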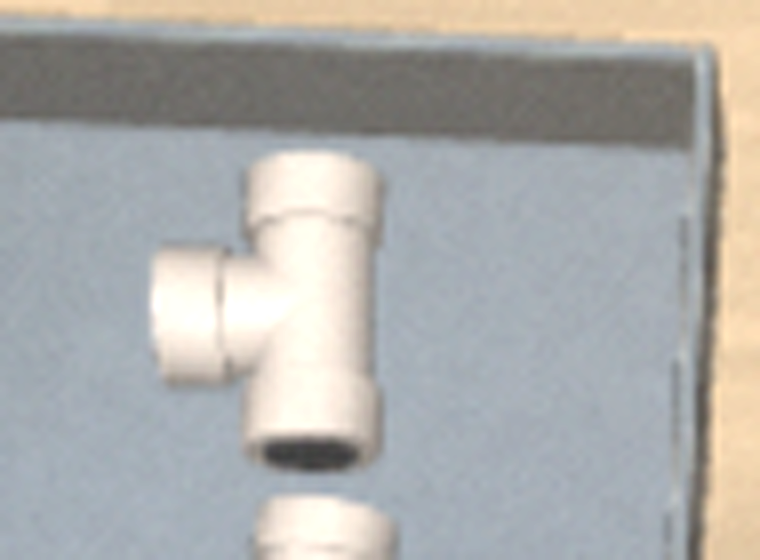

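```bash
python3 - <<'E'
from h import *
import pickle
s,t=pickle.load(open("f1.pkl","rb"))
Z=lambda u0,v0,k:(lambda p:(u0+(p[0]+.5)/k-.5,v0+(p[1]+.5)/k-.5))
s1=Z(280,145,8);t1=Z(180,85,8)
print("near end centre",tri(s,s1((303,275)),t,t1((311,453))))
# run silhouettes
for n,p in [("far axis",(314,185)),("near axis",(312,400)),("far L",(246,185)),("far R",(382,185)),("near L",(244,400)),("near R",(380,400)),("branch end",(151,313)),("br far",(165,246)),("br near",(165,381))]:
    print(n,onz(t,*t1(p),.022))
print("far end top edge",onz(t,*t1((313,152)),.039),"near bottom",onz(t,*t1((310,470)),.012))
# top ridge of collar ends
print("crest z: far collar seam",tri(s,s1((480,186)),t,t1((314,212))))
print("branch collar seam crest",tri(s,s1((388,170)),t,t1((219,313))))
print("mask centroids",tri(s,(331.58,172.36),t,(215.16,122.82)))
print("floor corner",tri(s,s1((470,65)),t,t1((-10,118)))) 
print("rim far free",tri(s,s1((752,345)),t,t1((706,50))))
E
```

```text
near end centre (array([0.6139, 0.1399, 0.0259]), [np.float64(0.1), np.float64(0.1)])
far axis [0.683  0.1415 0.022 ]
near axis [0.6284 0.1406 0.022 ]
far L [0.683 0.158 0.022]
far R [0.6831 0.1249 0.022 ]
near L [0.6284 0.1569 0.022 ]
near R [0.6284 0.1242 0.022 ]
branch end [0.6503 0.18   0.022 ]
br far [0.6673 0.1772 0.022 ]
br near [0.6331 0.1761 0.022 ]
far end top edge [0.6844 0.1393 0.039 ] near bottom [0.6141 0.1421 0.012 ]
crest z: far collar seam (array([0.6646, 0.1374, 0.0485]), [np.float64(0.8), np.float64(0.8)])
branch collar seam crest (array([0.645 , 0.1603, 0.0398]), [np.float64(1.2), np.float64(1.2)])
mask centroids (array([0.6493, 0.1462, 0.0311]), [np.float64(0.6), np.float64(0.6)])
floor corner (array([0.6996, 0.2213, 0.0206]), [np.float64(1.0), np.float64(1.0)])
rim far free (array([0.7003, 0.0449, 0.0603]), [np.float64(0.5), np.float64(0.5)])
```

```bash
python3 - <<'E'
from h import *
print(get_obs()["joints"])
print(need(.6495,.1505,.30,91))
E
```

```text
[-0.3074  0.4814 -0.5337  1.396   0.2469  1.3214 -0.8871]
(array([21.81, 19.3 ,  8.19]), np.float64(1.516))
```

```bash
python3 -m jog '[[[2.5,0,1],0.16,-1],[[5,0,2],0.32,-1],[[7.5,1,3],0.48,-1],[[10,3,4],0.64,-1],[[12.5,6,5],0.8,-1],[[15,9,6],0.96,-1],[[17.5,12,7],1.12,-1],[[20,15,8],1.28,-1],[[21.8,18,8.2],1.44,-1],[[21.8,19.3,8.2],1.516,-1]]'; python3 -m jog '[[[0,0,0],0,-1],[[0,0,0],0,-1]]'; python3 - <<'E'
from h import *
s=grab_frame("side")
zoom(s,"s11",220,60,380,180,5)
print(need(.6495,.1505,.18,91),get_obs()["joints"])
E
```

```text
clock: 9.15
tcp_pos: [0.6479, 0.1462, 0.2922]
orientation: [-0.016, 2.215, -2.22]
contact_force: [-0.7, 0.4, 0.1]
grip_width: 0.0856
clock: 9.4
tcp_pos: [0.6484, 0.1496, 0.2952]
orientation: [-0.021, 2.212, -2.21]
contact_force: [-0.1, -0.7, 0.5]
grip_width: 0.0852
(array([-0.09, 11.54, -0.08]), np.float64(0.002)) [-0.2085  0.576  -0.1576  1.6636  0.1083  0.9089 -1.9587]
```

View pics/s11.png

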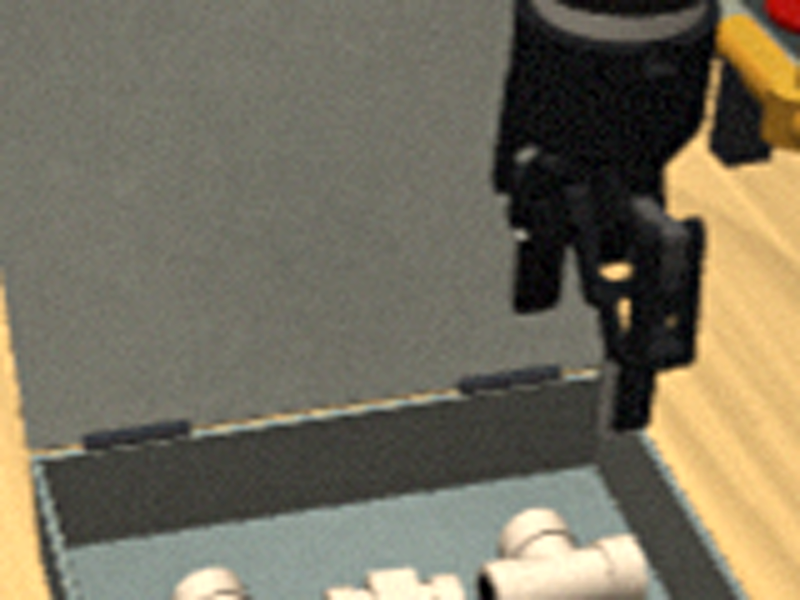

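The gripper is above the tee with the jaws across the branch direction. I'll descend and check before the last stretch.

```bash
python3 -m jog '[[[-0.1,3,-0.1],0,-1],[[-0.1,6,-0.1],0,-1],[[-0.1,8,-0.1],0,-1],[[-0.1,9,-0.1],0,-1],[[-0.1,9,-0.1],0,-1]]'; python3 - <<'E'
from h import *
s=grab_frame("side")
zoom(s,"s12",240,90,380,195,5.5)
print(need(.6495,.1505,.18,91),get_obs()["contact_force"])
E
```

```text
clock: 10.07
tcp_pos: [0.6493, 0.1501, 0.2042]
orientation: [-0.02, 2.212, -2.213]
contact_force: [0.0, -0.1, 0.0]
grip_width: 0.0853
(array([ 0.01,  2.49, -0.04]), np.float64(0.0)) [-0.4322 -0.18    0.7526]
```

View pics/s12.png

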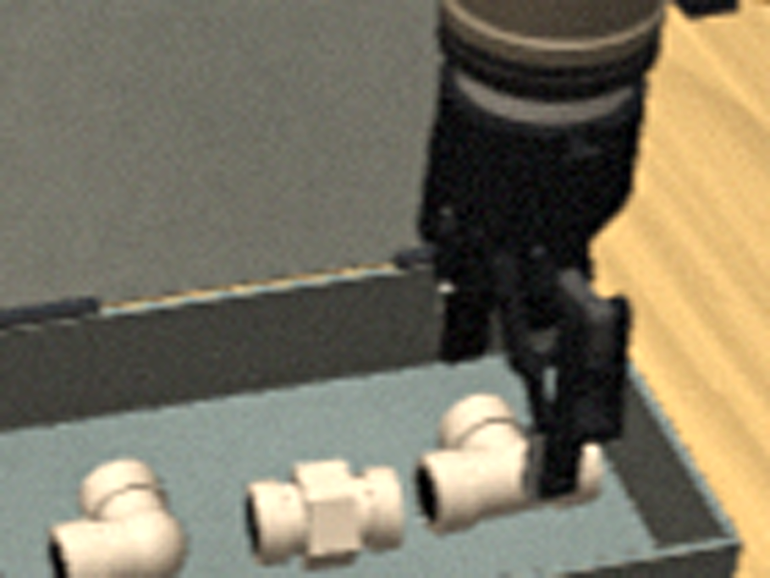

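```bash
python3 - <<'E'
from h import *
s=grab_frame("side")
pz=lambda p:np.round(((np.array(proj(s,p))-[240,90])+.5)*5.5,0)
for p in [(.6495,.108,.044),(.6495,.103,.044),(.6495,.193,.044),(.6495,.124,.022),(.6145,.141,.022),(.6495,.177,.022)]: print(p,pz(p))
E
```

```text
(0.6495, 0.108, 0.044) [544. 491.]
(0.6495, 0.103, 0.044) [549. 500.]
(0.6495, 0.193, 0.044) [467. 363.]
(0.6495, 0.124, 0.022) [524. 507.]
(0.6145, 0.141, 0.022) [428. 497.]
(0.6495, 0.177, 0.022) [476. 427.]
```

The predicted fingertip and tee pixels agree with the picture to within about 1–2 mm. I'll lower and close with a gentle 30 N.

```bash
python3 -m jog '[[[0,1.2,0],0,-1],[[0,2.3,0],0,-1],[[0,2.3,0],0,-1],[[0,2.3,0],0,-0.3],[[0,2.3,0],0,0.2],[[0,2.3,0],0,1],[[0,2.3,0],0,1],[[0,2.3,0],0,1],[[0,2.3,0],0,1]]' 30; python3 - <<'E'
from h import *
s=grab_frame("side")
zoom(s,"s13",240,90,380,195,5.5)
o=get_obs();print(o["grip_width"],o["tcp_pos"],o["contact_force"])
E
```

```text
clock: 11.3
tcp_pos: [0.6495, 0.1502, 0.1818]
orientation: [-0.019, 2.212, -2.212]
contact_force: [0.0, 0.5, 5.4]
grip_width: 0.0499
0.04977408196337702 [0.6494 0.1502 0.1818] [-0.7237  0.5346  5.2251]
```

View pics/s13.png

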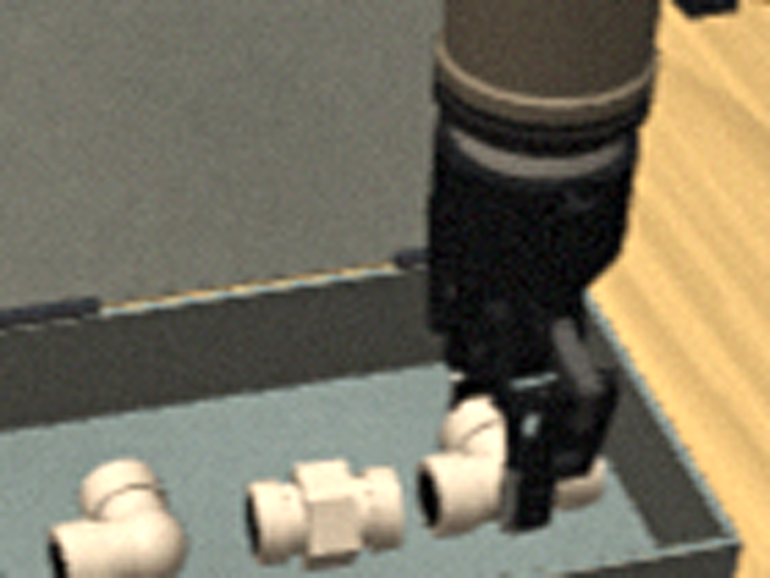

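The tee is gripped at an opening of 49.8 mm, on the thinner middle of the run. I'll lift and check.

```bash
python3 -m jog '[[[0,-0.5,0],0,1],[[0,-1.5,0],0,1],[[0,-3,0],0,1],[[0,-5,0],0,1],[[0,-7.5,0],0,1],[[0,-10,0],0,1],[[0,-12,0],0,1],[[0,-12,0],0,1]]'; python3 - <<'E'
from h import *
s=grab_frame("side")
zoom(s,"s14",240,60,380,165,5.5)
o=get_obs();print(o["grip_width"],o["tcp_pos"],o["contact_force"])
print(need(.577,-.264,.30,101))
E
```

```text
clock: 12.35
tcp_pos: [0.6499, 0.1502, 0.3038]
orientation: [-0.015, 2.212, -2.209]
contact_force: [-0.1, 0.6, -1.4]
grip_width: 0.0495
0.049688171146691475 [0.6493 0.15   0.3021] [-0.4416 -0.6072 -0.1411]
(array([ 7.96,  0.18, 41.27]), np.float64(-0.174))
```

View pics/s14.png

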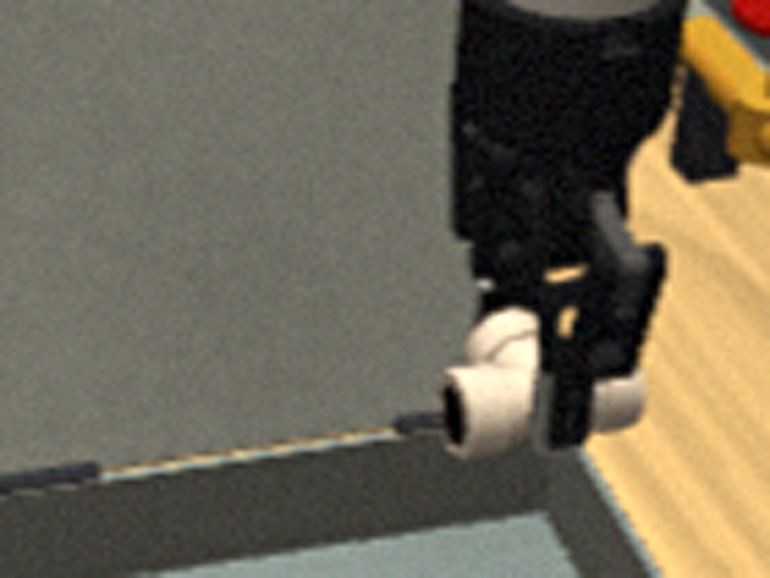

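The tee is held and level, clear of the box. Carrying it to the tray.

```bash
python3 -m jog '[[[0.8,0,3],-0.02,1],[[1.6,0,7],-0.04,1],[[2.4,0,12],-0.06,1],[[3.2,0,17],-0.08,1],[[4,0,22],-0.1,1],[[5,0,27],-0.12,1],[[6,0,32],-0.14,1],[[7,0,36.5],-0.16,1],[[8,0,40],-0.174,1],[[8,0.2,41.3],-0.174,1]]'; python3 -m jog '[[[0,0,0],0,1],[[0,0,0],0,1]]'; python3 - <<'E'
from h import *
s=grab_frame("side");t=grab_frame("top")
cv2.imwrite("pics/s15.png",s["image"]);cv2.imwrite("pics/t15.png",t["image"])
o=get_obs();print(o["grip_width"],o["tcp_pos"],o["contact_force"])
print(need(.577,-.264,.20,101))
E
```

```text
clock: 13.65
tcp_pos: [0.575, -0.2673, 0.298]
orientation: [-0.202, 2.124, -2.125]
contact_force: [-0.2, 0.1, -0.4]
grip_width: 0.0495
clock: 13.9
tcp_pos: [0.5773, -0.262, 0.2988]
orientation: [-0.207, 2.121, -2.118]
contact_force: [0.2, -0.3, -0.1]
grip_width: 0.0501
0.049423068519183086 [ 0.5773 -0.2623  0.2992] [ 0.3078  0.2701 -1.0407]
(array([0.06, 9.92, 0.17]), np.float64(0.003))
```

View pics/s15.png

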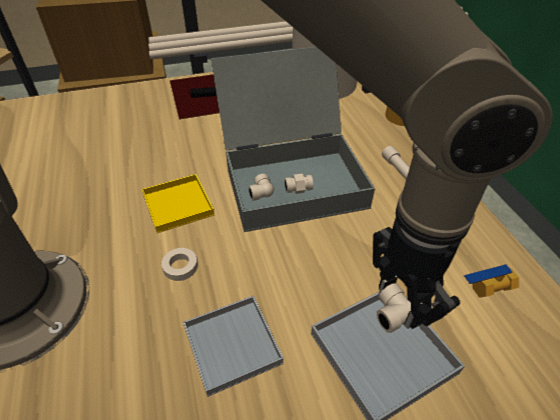

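View pics/t15.png

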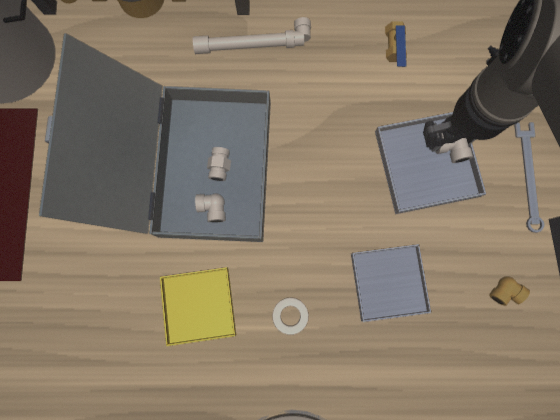

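The tee is over the larger tray at side (405,308). Before lowering I'll check the tray floor height from two views, using inner floor corners in the first pictures.

```bash
python3 - <<'E'
from h import *
import pickle
s,t=pickle.load(open("f0.pkl","rb"))
Z=lambda u0,v0,k:(lambda p:(u0+(p[0]+.5)/k-.5,v0+(p[1]+.5)/k-.5))
s2=Z(305,280,4);t2=Z(370,105,5)
print(tri(s,s2((343,58)),t,t2((53,130))),tri(s,s2((600,352)),t,t2((441,58))))
E
python3 -m jog '[[[0,2,0.2],0,1],[[0.1,5,0.2],0,1],[[0.1,7.5,0.2],0,1],[[0.1,9,0.2],0,1],[[0.1,10,0.2],0,1],[[0.1,10.5,0.2],0,1],[[0.1,10.5,0.2],0,1]]'; python3 -c "
from h import *
print(need(.577,-.264,.181,101),get_obs()['tcp_pos'])"
```

```text
(array([ 0.6382, -0.1732,  0.0121]), [np.float64(2.1), np.float64(2.1)]) (array([ 0.6672, -0.3252,  0.0174]), [np.float64(0.9), np.float64(0.9)])
clock: 14.88
tcp_pos: [0.5761, -0.2666, 0.1944]
orientation: [-0.204, 2.12, -2.121]
contact_force: [0.3, -0.4, 0.4]
grip_width: 0.0496
(array([-0.13,  1.34, -0.23]), np.float64(-0.0)) [ 0.5761 -0.2666  0.1944]
```

The floor-corner triangulation is too coarse: 12–17 mm with up to 2 mm residual, because the walls hide those corners. I'll trust 4 mm only as a guess and find the floor by force, in small steps.

```bash
python3 -m jog '[[[0,0.4,0],0,1],[[0,0.8,0],0,1],[[0,1,0],0,1],[[0,1,0],0,1],[[0,1,0],0,1]]'; python3 -m jog '[[[0,0.1,0],0,1],[[0,0.1,0],0,1],[[0,0.1,0],0,1]]'; python3 - <<'E'
from h import *
s=grab_frame("side");zoom(s,"s16",305,230,465,350,5)
E
```

```text
clock: 15.5
tcp_pos: [0.576, -0.2665, 0.1843]
orientation: [-0.204, 2.121, -2.121]
contact_force: [-0.7, -0.9, -0.3]
grip_width: 0.0495
clock: 15.88
tcp_pos: [0.576, -0.2665, 0.1833]
orientation: [-0.204, 2.121, -2.121]
contact_force: [-0.3, 0.2, -0.7]
grip_width: 0.0498
```

View pics/s16.png

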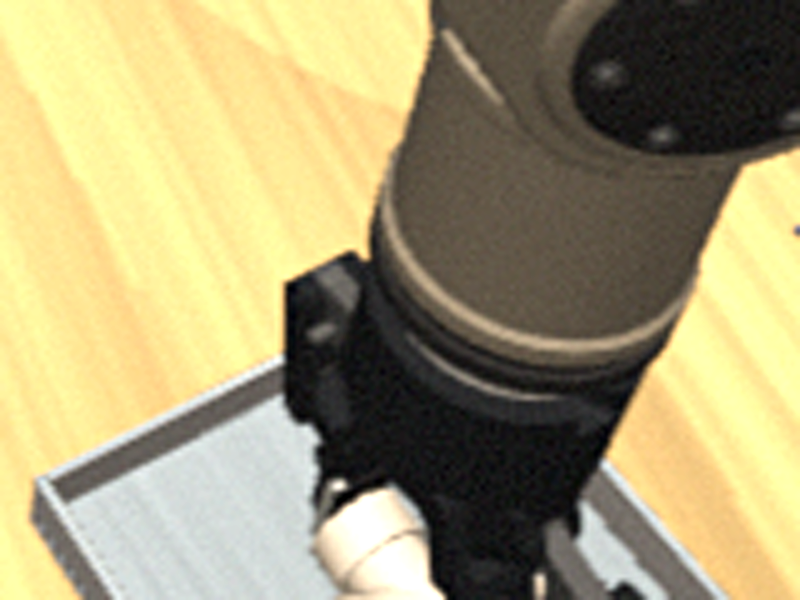

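```bash
python3 -m jog '[[[0,0.1,0],0,1],[[0,0.1,0],0,1],[[0,0.1,0],0,1]]'|grep -E 'tcp|cont';  python3 -m jog '[[[0,0.1,0],0,1],[[0,0.1,0],0,1],[[0,0.1,0],0,1]]'|grep -E 'tcp|cont'
```

```text
tcp_pos: [0.576, -0.2665, 0.1822]
contact_force: [0.7, 0.6, -1.5]
tcp_pos: [0.576, -0.2665, 0.1812]
contact_force: [-0.7, 0.6, -1.5]
```

```bash
python3 -m jog '[[[0,0.1,0],0,1],[[0,0.1,0],0,1],[[0,0.1,0],0,1]]'|grep -E 'tcp|cont'
```

```text
tcp_pos: [0.576, -0.2665, 0.1807]
contact_force: [-2.8, 0.8, 5.8]
```

Contact is felt: 5.8 N up at TCP z 0.181, which matches the grasp height. I'll release slowly and rise.

```bash
python3 -m jog '[[[0,0,0],0,0.1],[[0,0,0],0,-0.1],[[0,0,0],0,-0.4],[[0,0,0],0,-1],[[0,0,0],0,-1],[[0,-1,0],0,-1],[[0,-3,0],0,-1],[[0,-6,0],0,-1],[[0,-10,0],0,-1],[[0,-14,0],0,-1]]'; python3 - <<'E'
from h import *
s=grab_frame("side");t=grab_frame("top")
cv2.imwrite("pics/s17.png",s["image"]);cv2.imwrite("pics/t17.png",t["image"])
E
```

```text
clock: 18.3
tcp_pos: [0.5759, -0.2665, 0.3232]
orientation: [-0.202, 2.119, -2.121]
contact_force: [0.7, -0.5, 1.2]
grip_width: 0.0854
```

View pics/s17.png

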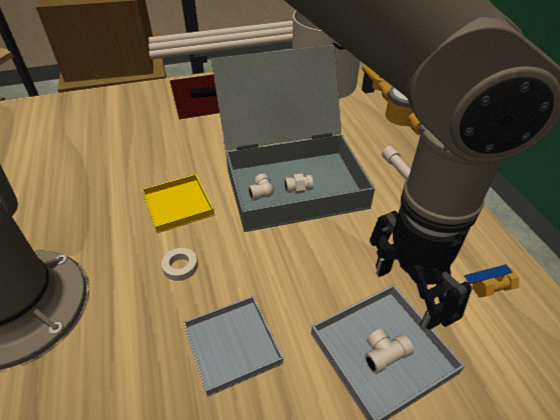

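View pics/t17.png

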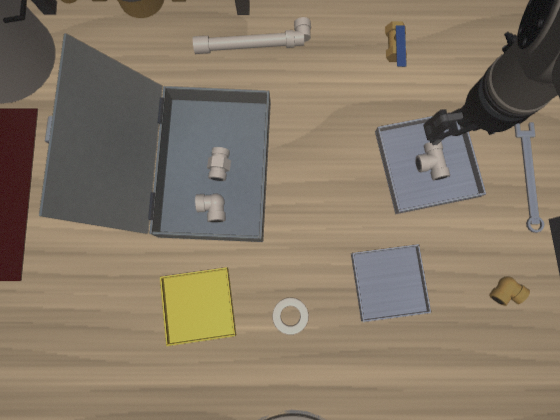

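The tee lies flat, released, near the tray's centre (side (388,350), top (433,162)). The lid still stands open and the gripper is about 140 mm clear. Handing in after one last settle.

```bash
python3 -m jog '[[[0,0,0],0,-1],[[0,0,0],0,-1],[[0,0,0],0,-1]]'; python3 - <<'E'
from bench import hand_in, get_obs
o=get_obs();print(abs(o["qvel"]).max(),o["contact_force"]); print(hand_in())
E
```

```text
clock: 18.77
tcp_pos: [0.5756, -0.2664, 0.3192]
orientation: [-0.206, 2.122, -2.121]
contact_force: [0.5, 0.4, 0.4]
grip_width: 0.085
0.005102991577526208 [0.54827379 0.44231512 0.36913381]
the job is handed in; nothing more can be done
None
```

The job is handed in at about 18.8 s of the 56 s allowed; no verdict was reported. I pinched the lid bar by its ends, swung the lid to about 2.07 rad and let go. I then lifted the tee out of the box and laid it in the larger steel tray, lowering it in small steps until I felt contact (about 6 N).

**Last checks:** Both cameras showed the lid standing open by itself and the tee lying flat near the tray's centre. The gripper was open about 140 mm above it, with no meaningful contact force on the arm.

**Disagreed:** My two-view estimate of the tray floor height came out at 12–17 mm instead of the stated 4 mm, because the tray walls hid the corners I used. I dropped that estimate and found the floor by contact. The touch-down height fitted the stated 4 mm floor.

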